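# Refit the grill plate of a sandwich press

## Robot

A 6-joint arm with a two-finger parallel gripper is mounted at the origin on the work surface. World frame = base frame: x ahead of the robot, y to its left, z up, the work surface at z = 0. Lengths are in mm, angles in rad, forces in N, time in s.
With the tool pointing down it reaches from about 350 to 775 mm from the base axis. Payload 7.3 kg.
Tool frame: the origin (TCP) lies between the finger pads; the fingertips stand 8 mm ahead of it and the grasp point (between the pads) lies 11 mm behind it; y points along the fingers, z is the direction in which the jaws open and shut, and the axes are right-handed (so a half turn about y gives the same grasp; the last joint's range is limited). The gripper opens to 92 mm and grips with 3 to 60 N. Pads are 19 mm wide; open, the fingers measure 130 mm over their backs; the gripper's body (75 mm by 190 mm) begins 47 mm behind the grasp point.
Start: joints at [-1.328, 0.342, 1.524, -0, 1.275, -0.146], TCP at [199.039, -485.827, 234.741] pointing down, gripper open.
Joint ranges: [-2.53, 2.53], [-0.77, 2.02], [0.04, 2.7], [-1, 4.14], [0.28, 2.66], [-3.11, 3.11]. Speed limits (rad/s): [2.57, 2.57, 3.14, 3.14, 3.14, 3.14].

## Interface

Orientations are given as [roll, pitch, yaw] about the fixed x, y, z axes, in that order (R = Rz(yaw) Ry(pitch) Rx(roll)).
In Python, from plant import bot, vision, job gives the robot as it stands. The module is installed in compiled form; this text tells all that it offers.
- The arm moves only by the tool arm_command, never from a script. Its argument "deltas" is a list of rows, each a list of 4 numbers: the shift along the tool's x, y, z in m, then the turn about the tool's y in degrees. In form: [[x, y, z, twist], ...]. A call has 1 to 5 rows; each row shifts and turns the commanded pose from where the row before left it, along the tool's axes as they then stand; what a row does not reach is not made up. A row lasts 1/10 s, in which the tool goes at most 50 mm and 8.59 degrees, less where a joint would pass 70% of its speed; a pose out of reach is approached as far as the arm can. A call is refused whole if a number of a shift passes 0.05 or a number of a turn 8.59, either way. A call with a gripper value outside its range is refused whole. "claw" is the closure in counts, from 0 (fully open) to 255 (shut), set as the call begins (left out, the last holds). The fingers move at their own pace and stop on an object; the grip force is fixed at half the most. Time passes only in rows, so rows that do not move let the fingers close. It gives the time, the measured TCP pose, the force and the opening at its end, in the units of the state.
- bot.get_obs(): the state, without advancing time (a new reading comes with each control period).
- vision.capture(name): name is "side" or "top" or "wrist"; returns a dict with "img" (480x640x3 uint8, red, green, blue), "camera_matrix" (3x3 intrinsics, pixels), "world_to_cam" (4x4, takes a point from world to camera coordinates); the wrist camera has in their place "mount" (4x4, takes a point from camera to tool coordinates, whose origin is the TCP and whose axes are the tool frame's). Camera axes: x right, y down, z forward; pixel columns grow to the right and rows downward; lengths in mm; the calibration is good to about 2 mm. A picture is of the moment at which its call begins: read the wrist's pose just before it. There is no depth.
- job.close_job(): hands the job in, once; it reports no verdict.
Trained networks look in a picture, given as the dict that the camera call returned (one of the last four; its "shot" number tells which), for a name from the list of things; names that differ only in an ending like _2 or _b are one class to them, and where a whole thing is asked for, a point or a joint stands for the part that bears it (a point fixed in the world has none). Each returns a list of dicts, best first, with "confidence" (0 to 1); they miss things now and then, are a little off and sometimes report something else, mostly with a low value. They report only what shows in the picture. A call takes as long as a camera call.
- vision.find_in(picture, name): "xyz" ([x, y, z] in mm, in the coordinates of the camera as it stood for that picture, good to about 4 mm: the middle of the surface that is visible of it).
- vision.regions_of(picture, name): "mask" (480x640 bool, what is visible of it).
The state is a dict: "time": time; "joint_positions": joint angles; "dq": joint speeds; "tau": joint torques, N m; "tool_pos": TCP position; "tcp_rot": TCP orientation; "contact_force": force on the tool from outside, world axes, zero at the start; "moment": the same for the moment, N m; "grip_width": finger opening in mm.
Only numpy, scipy, OpenCV 4.12 (cv2) and the standard library are available. Lean on these libraries where they do the work, as an engineer would, in place of code of your own. Each camera call takes 0.05 s, during which the arm holds its last target. There are 200 camera calls.

## Task

The washed lower grill plate is on the draining stand: put it back in the sandwich press. Tuck its rear edge under the lip at the back of the press with the front still raised, swing the front down without dropping it until the plate lies flat on its seat, push the red front lock fully in over its edge, then close the lid and let go. Leave the crockery, the bottle, the jar and the spatula where they are.

Things in the scene. Friction and masses are not known exactly. Their poses are not given: they have to be found in the camera images.
- grill_plate: loose grill plate, 0.19 to 0.26 kg. Origin: middle of its red grip, 55 (x) x 24 (y) x 22 (z) mm. x runs from the grip to the rear edge, y to the left, z out of the ribbed cooking face. Neck 22 wide to x = 55, dark slab x = 55 to 189, y +-105, z = 0 to 8. It starts on the draining stand, grip end up at 42 degrees, face up; the grip overhangs with free space below. Centre of mass at about x = 110 mm
- plate_edge (a point): middle of the end of the plate's rear tongue (bare metal, x = 189 to 204, y +-98, z = 0 to 4 mm in the plate's frame), 204 mm behind the grip's centre and half-way up its 4 mm; axes as the plate's
- press: sandwich press, fixed: steel base 210 mm deep, 255 wide. Origin on the table below the base; x to its rear (lid hinge), y left, z up. Front rim x = -95 to -73, side rims from y = +-109 outward, rim tops z = 66; a notch y +-20, floor z = 55, in the front rim lets the plate's neck through. Front seat ledge x = -73 to -59, z = 56 mm; behind it a well with a heating element
- lip_edge (a point): middle of the front edge of the press's dark rear lip, at its underside: press x = 70, y = 0, z = 69 mm; the lip is 3 mm thick, 206 wide. Under it, from x = 30 back to the stop wall at x = 80, runs the rear seat, flat at z = 56, on which the plate's tongue can be slid in. Axes as the press's
- seat_grip (a point): where the middle of the plate's grip comes when the plate is seated: press x = -126, y = 0, z = 56 mm, in front of the base. The plate is then level, x and y along the press's, its tongue under the lip and its slab inside the rims, with play of +-2 mm in x and +-4 in y. Axes as the press's
- lid (a joint): angle of the press lid, rad: 0 closed, 1.1 to 1.25 at the start; a stiff friction hinge (0.8 N m) that stays where it is left. Closing takes about 3 N at the bar
- lid_hinge (a point): middle of the lid's hinge axis, which runs along the press's y; 100 mm behind the press's origin, 92 mm up
- lid_bar (a point): middle of the lid's black bar handle, round, 13 mm thick, along the press's y, its arms at y = +-92 mm; 243 mm from the hinge axis along the lid and 8 above it, 45 mm in front of the lid's front edge. Closed, it is 100 mm up, 143 in front of the press's origin and 33 above the top of the seated plate's grip. Axes: the lid's (the press's when closed)
- lock (a joint): travel of the front lock, m: 0 to 0.002 at the start (out, open), 0.012 fully in, its steel tongue then about 8 mm over the front edge of the seated plate; it slides along the press's +x with 2 N friction and stays where it is left
- lock_thumb (a point): centre of the lock's upright red thumb piece, 12 (x) x 28 (y) x 26 (z) mm, just in front of the front rim, 62 mm left of the middle, 72 mm above the table; push its front face, 6 mm in front of this point, towards the press's +x. Axes as the press's
- stand: draining stand, fixed: aluminium wires on a blue tray 215 x 235 mm, origin under its middle; x to its rear (low end of the slope), z up. The plate lies on two wires sloping at 42 degrees, its tongue against two upturned stops at the low end, 10 mm high at right angles to the slope
- saucer: red saucer, 96 mm across, 18 high, right in front of the press; origin at its underside; leave it
- spatula: spatula, 200 mm long, lying across in front of the stand; leave it
- tea_cup: clear cup, 66 mm across, 75 high; origin at its underside; leave it
- sauce: sauce bottle, 58 mm across, 170 high; origin at its underside; leave it
- pickles: pickle jar, 90 mm across, 130 high; origin at its underside; leave it
- soup_bowl: blue soup bowl, 130 mm across, 55 high; origin at its underside; leave it

How it is judged:
By the outcome, as a careful person would: the job done as asked, in the order asked, and still so for the second after the job is handed in, with the robot touching nothing.
It also fails if it takes over 72 s, if anything falls off the work surface, if the arm or the gripper's body presses on something with over 40 N, if the wrist force passes 120 N, or if a joint passes its speed limit or range.

## Working session

There is one attempt and no reset: what is moved stays moved. The work goes in short steps, Python scripts to look and compute and a tool call to move; the robot and the scene stay as the last step left them, time stands still between calls to the robot, and variables do not carry over. Pictures are saved under pics/ and viewed, about 8 in all and at most 12, crops included, and the job is handed in when it is done.

Besides the shell and the picture viewer there is one more tool, called after "Request:" as name([rows], argument=value, ...), one row to a line, values as JSON. arm_command: Moves the arm, as the interface text tells. Its arguments: {"type":"object","properties":{"deltas":{"type":"array","items":{"type":"array","items":{"type":"number"}}},"claw":{"type":"number"}},"required":["deltas"]}

```bash
mkdir -p pics
cat > h.py <<'E'
import numpy as np, cv2
from scipy.spatial.transform import Rotation as Rn
from plant import bot, vision, job
def T_tool(o):
    T=np.eye(4);T[:3,:3]=Rn.from_euler('xyz',o['tcp_rot']).as_matrix();T[:3,3]=o['tool_pos'];return T
def cap(n):
    o=bot.get_obs();p=vision.capture(n)
    c2w=T_tool(o)@np.array(p['mount']) if n=='wrist' else np.linalg.inv(p['world_to_cam'])
    return p,c2w
def find(p,c2w,name):
    return [(round(d['confidence'],2),(c2w@np.r_[d['xyz'],1])[:3].round(1)) for d in vision.find_in(p,name)[:3]]
def save(p,f): cv2.imwrite('pics/'+f+'.png',p['img'][:,:,::-1])
def px(p,c2w,X):
    X=np.atleast_2d(X);c=(np.linalg.inv(c2w)@np.c_[X,np.ones(len(X))].T)[:3];u=np.array(p['camera_matrix'])@c
    return (u[:2]/u[2]).T
def plane(p,c2w,uv,z):
    d=c2w[:3,:3]@np.linalg.inv(p['camera_matrix'])@np.array([uv[0],uv[1],1.]);o=c2w[:3,3]
    return o+d*(z-o[2])/d[2]
E
python3 - <<'E'
from h import *
o=bot.get_obs();print({k:np.round(v,3).tolist() for k,v in o.items()})
for n in ['top','side','wrist']:
    p,c=cap(n);save(p,n+'0');print(n,c[:3,3].round(),c[:3,2].round(2))
    for t in ['grill_plate','plate_edge','press','lip_edge','lid_bar','lid','lock_thumb','stand','saucer','spatula','tea_cup','sauce','pickles','soup_bowl']:
        print(t,find(p,c,t))
E
```

```text
{'time': 0.0, 'joint_positions': [-1.328, 0.343, 1.525, 0.0, 1.275, -0.146], 'dq': [0.0, 0.001, 0.0, 0.001, -0.0, -0.0], 'tau': [-0.0, -43.124, -24.422, 0.072, 0.056, -0.0], 'tool_pos': [198.952, -485.393, 234.034], 'tcp_rot': [-1.572, 0.0, -2.753], 'contact_force': [0.014, -0.12, -0.771], 'moment': [-0.004, -0.06, -0.05], 'grip_width': 91.571}
top [ 468.   -7. 1154.] [ 0.11 -0.   -0.99]
grill_plate [(0.72, array([618.1, 216. ,  91.9]))]
plate_edge [(0.88, array([615.7, 215.8,  96. ])), (0.5, array([ 638.3, -177.1,  274.4]))]
press [(0.61, array([ 602.6, -171.8,   67.3]))]
lip_edge [(0.75, array([ 609.8, -172.6,   67.1]))]
lid_bar [(0.88, array([ 636.5, -175.8,  272.9])), (0.36, array([ 605.6, -174.5,   64.9]))]
lid [(0.91, array([ 636.7, -181.2,  272.8]))]
lock_thumb [(0.82, array([ 503.3, -103.2,   65.1])), (0.74, array([ 607.9, -173.4,   63.8]))]
stand [(0.87, array([579.2, 197. ,   2.1])), (0.21, array([617.4, 215.9,  97.6]))]
saucer [(0.81, array([ 358.6, -232. ,    9.4]))]
spatula [(0.63, array([444.1, 288.6,   1.6]))]
tea_cup [(0.58, array([385.8, -33.4,  27.9]))]
sauce [(0.55
[... 783 characters left out ...]
y([788.6,   4.8,  89.9])), (0.24, array([4.388e+02, 2.878e+02, 1.000e-01]))]
saucer [(0.85, array([ 372.3, -235. ,    6.8])), (0.39, array([ 489.3, -102.3,   68.4])), (0.26, array([ 621.9, -147.6,  245.1]))]
spatula [(0.72, array([4.364e+02, 2.897e+02, 1.000e-01]))]
tea_cup [(0.76, array([386.2, -32.9,  50.5]))]
sauce [(0.74, array([787.9,   1. ,  87.6]))]
pickles [(0.68, array([498.8, 491.7, 106.9])), (0.34, array([ 607.3, -157.3,   68.2]))]
soup_bowl [(0.57, array([ 539.1, -499.5,   28.5]))]
wrist [ 266. -458.  385.] [-0.25 -0.1  -0.96]
grill_plate []
plate_edge []
press []
lip_edge []
lid_bar []
lid []
lock_thumb []
stand []
saucer []
spatula []
tea_cup []
sauce []
pickles []
soup_bowl []
```

View pics/top0.png

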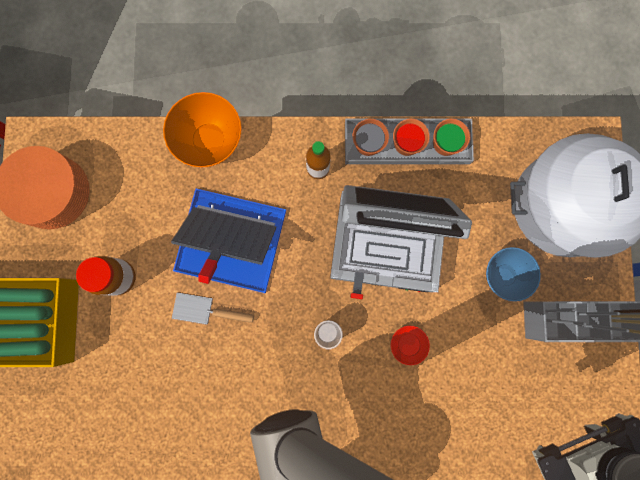

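View pics/side0.png

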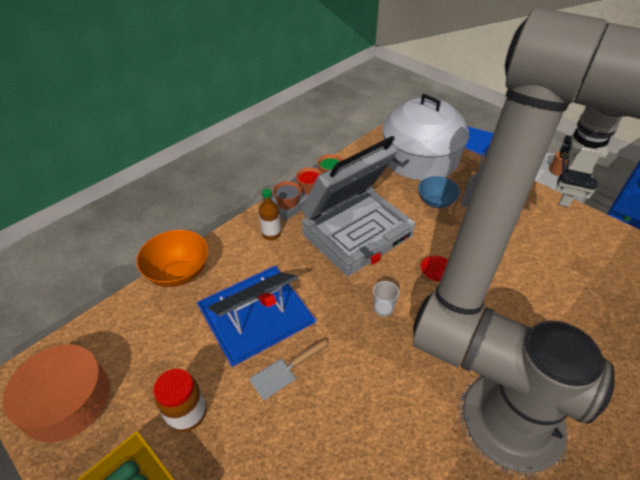

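Top view: plate with red grip at (207,270) on the blue stand, and the press around (390,250). The lid is open with the lock thumb at (357,295), and both are yawed roughly -6° to -12°. Next I'll move to a wrist view of the press.

```bash
cat >> h.py <<'E'
def plan(pos,yaw=None,step=30,tw=7.5):
    """rows to bring TCP to pos (mm), tool yaw (deg) from the measured pose"""
    o=bot.get_obs();p=np.array(o['tool_pos']);y=np.degrees(o['tcp_rot'][2])
    d=np.array(pos,float)-p;dy=0 if yaw is None else (yaw-y+180)%360-180
    n=max(1,int(np.ceil(max(np.linalg.norm(d)/step,abs(dy)/tw))));rows=[]
    for i in range(n):
        R=Rn.from_euler('xyz',[-np.pi/2,0,np.radians(y+dy*i/n)]).as_matrix()
        s=R.T@d/n/1000;rows.append([round(float(v),4) for v in s]+[round(float(-dy/n),2)])
    print('n',n)
    for i in range(0,n,5):print(rows[i:i+5])
E
python3 - <<'E'
from h import *
p,c=cap('wrist');print(np.array(p['mount']).round(2),p['camera_matrix'])
plan([460,-150,350],-6,step=35,tw=8)
E
```

```text
[[  -0.      0.96    0.27  -72.77]
 [   0.     -0.27    0.96 -150.77]
 [   1.      0.      0.     -0.53]
 [   0.      0.      0.      1.  ]] [[415.44187778   0.         318.31323362]
 [  0.         415.44187778 236.31877296]
 [  0.           0.           1.        ]]
n 19
[[-0.0194, -0.0061, -0.0111, -7.99], [-0.0208, -0.0061, -0.0083, -7.99], [-0.0217, -0.0061, -0.0054, -7.99], [-0.0223, -0.0061, -0.0023, -7.99], [-0.0224, -0.0061, 0.0008, -7.99]]
[[-0.022, -0.0061, 0.0039, -7.99], [-0.0213, -0.0061, 0.0069, -7.99], [-0.0201, -0.0061, 0.0098, -7.99], [-0.0186, -0.0061, 0.0125, -7.99], [-0.0166, -0.0061, 0.015, -7.99]]
[[-0.0144, -0.0061, 0.0171, -7.99], [-0.0119, -0.0061, 0.019, -7.99], [-0.0091, -0.0061, 0.0204, -7.99], [-0.0062, -0.0061, 0.0215, -7.99], [-0.0031, -0.0061, 0.0222, -7.99]]
[[-0.0, -0.0061, 0.0224, -7.99], [0.0031, -0.0061, 0.0222, -7.99], [0.0061, -0.0061, 0.0215, -7.99], [0.0091, -0.0061, 0.0205, -7.99]]
```

Request:
arm_command([
  [-0.0194,-0.006,-0.011,-8],
  [-0.021,-0.006,-0.008,-8],
  [-0.022,-0.006,-0.005,-8],
  [-0.022,-0.006,-0.002,-8],
  [-0.022,-0.006,0.001,-8],
])

```text
time: 2.8
tool_pos: [269.0, -397.9, 265.0]
tcp_rot: [-1.571, -0.0, -2.049]
contact_force: [-0.3, -0.0, 0.1]
grip_width: 91.5
```

Request:
arm_command([
  [-0.022,-0.006,0.004,-8],
  [-0.021,-0.006,0.007,-8],
  [-0.02,-0.006,0.01,-8],
  [-0.0186,-0.006,0.0125,-8],
  [-0.0166,-0.006,0.015,-8],
])

```text
time: 3.3
tool_pos: [337.7, -309.9, 295.1]
tcp_rot: [-1.571, -0.0, -1.351]
contact_force: [0.0, -0.4, 0.5]
grip_width: 91.7
```

Request:
arm_command([
  [-0.0144,-0.006,0.017,-8],
  [-0.012,-0.006,0.019,-8],
  [-0.009,-0.006,0.0204,-8],
  [-0.006,-0.006,0.0215,-8],
  [-0.003,-0.006,0.022,-8],
])

```text
time: 3.8
tool_pos: [406.0, -221.7, 325.0]
tcp_rot: [-1.571, -0.0, -0.653]
contact_force: [-0.4, -0.5, -0.7]
grip_width: 91.5
```

Request:
arm_command([
  [0,-0.006,0.022,-8],
  [0.003,-0.006,0.022,-8],
  [0.006,-0.006,0.0215,-8],
  [0.009,-0.006,0.0205,-8],
  [0,0,0,0],
])

```text
time: 4.3
tool_pos: [460.9, -150.4, 349.4]
tcp_rot: [-1.571, -0.002, -0.095]
contact_force: [-1.0, -0.6, 0.6]
grip_width: 91.9
```

Run:
```python
from h import *
p,c=cap('wrist');np.savez('w1.npz',img=p['img'],K=p['camera_matrix'],c=c)
cv2.imwrite('pics/w1.png',p['img'][::-1,::-1,::-1])
for t in ['press','lid_bar','lock_thumb','lip_edge']: print(t,find(p,c,t))
plan([450,215,350],-12,step=38,tw=8)
```

```text
press [(0.83, array([ 578.6, -182.8,   58.3])), (0.63, array([ 499.4, -104.1,   71.7])), (0.61, array([ 636.3, -220.4,  167.1]))]
lid_bar [(0.88, array([ 636.8, -219.5,  169. ]))]
lock_thumb [(0.98, array([ 499.7, -101.4,   73. ])), (0.31, array([ 638.4, -217.9,  166.3]))]
lip_edge [(0.75, array([ 578.9, -178.8,   55.5]))]
n 10
[[-0.0047, -0.0002, 0.0365, 0.61], [-0.0051, -0.0002, 0.0364, 0.61], [-0.0054, -0.0002, 0.0364, 0.61], [-0.0058, -0.0002, 0.0363, 0.61], [-0.0062, -0.0002, 0.0362, 0.61]]
[[-0.0066, -0.0002, 0.0362, 0.61], [-0.007, -0.0002, 0.0361, 0.61], [-0.0074, -0.0002, 0.036, 0.61], [-0.0078, -0.0002, 0.0359, 0.61], [-0.0082, -0.0002, 0.0358, 0.61]]
```

View pics/w1.png

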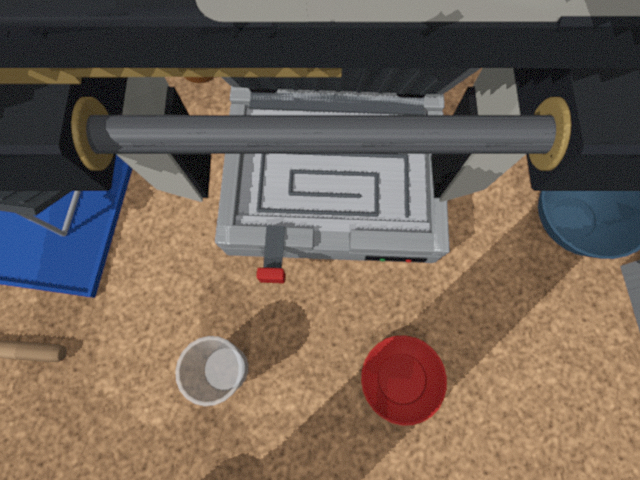

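The flipped wrist view shows the press front rim from about (220,230) to (447,240) and the lock thumb at (270,275). The gripper hides the rear. I'll crop it for accurate corners, then move on to the stand.

Run:
```python
from h import *
d=np.load('w1.npz');im=d['img'][::-1,::-1,::-1]
cv2.imwrite('pics/w1c.png',cv2.resize(im[90:290,200:466],None,fx=3,fy=3,interpolation=cv2.INTER_CUBIC))
```

```text
(no output)
```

View pics/w1c.png

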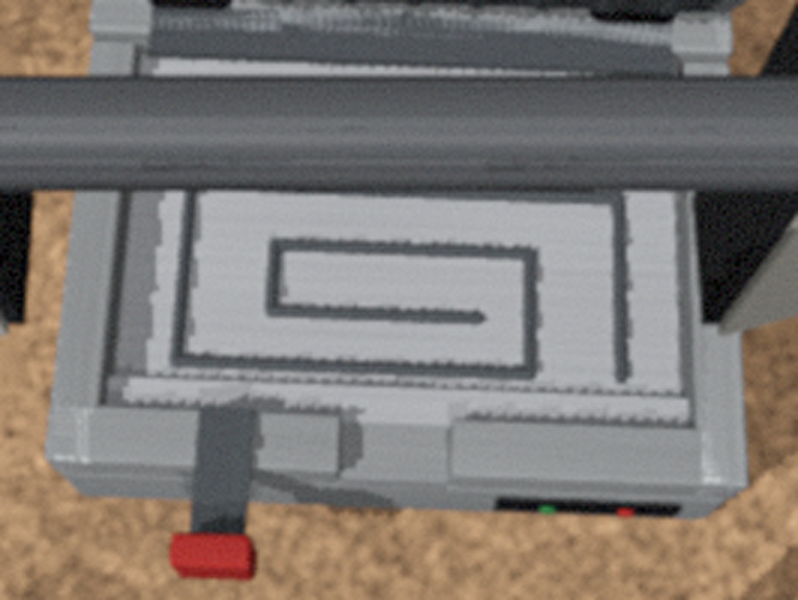

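Request:
arm_command([
  [-0.005,0,0.0365,0.6],
  [-0.005,0,0.0365,0.6],
  [-0.0054,0,0.0365,0.6],
  [-0.006,0,0.036,0.6],
  [-0.006,0,0.036,0.6],
])

```text
time: 5.05
tool_pos: [453.9, 32.1, 348.6]
tcp_rot: [-1.571, -0.0, -0.155]
contact_force: [0.6, -0.7, -0.0]
grip_width: 92.1
```

Request:
arm_command([
  [-0.0066,0,0.036,0.6],
  [-0.007,0,0.036,0.6],
  [-0.0074,0,0.036,0.6],
  [-0.008,0,0.036,0.6],
  [-0.008,0,0.036,0.6],
])

```text
time: 5.55
tool_pos: [448.8, 215.9, 348.6]
tcp_rot: [-1.571, -0.0, -0.207]
contact_force: [1.1, -1.3, 0.3]
grip_width: 91.4
```

Request:
arm_command([
  [0,0,0,0],
  [0,0,0,0],
])

```text
time: 5.75
tool_pos: [448.9, 214.9, 348.3]
tcp_rot: [-1.572, 0.0, -0.204]
contact_force: [1.1, -0.0, 0.6]
grip_width: 91.6
```

Run:
```python
from h import *
p,c=cap('wrist');np.savez('w2.npz',img=p['img'],K=p['camera_matrix'],c=c)
cv2.imwrite('pics/w2.png',p['img'][::-1,::-1,::-1])
for t in ['grill_plate','plate_edge','stand','spatula']: print(t,find(p,c,t))
```

```text
grill_plate []
plate_edge [(0.69, array([551.4, 223.6, 155.7])), (0.37, array([441.3, 282.5,   8.4]))]
stand [(0.75, array([441.3, 285.7,   6.8])), (0.66, array([573.5, 207.8,   6.9])), (0.36, array([517.6, -65.5,  52.6]))]
spatula [(0.76, array([440.5, 285. ,  10.4]))]
```

View pics/w2.png

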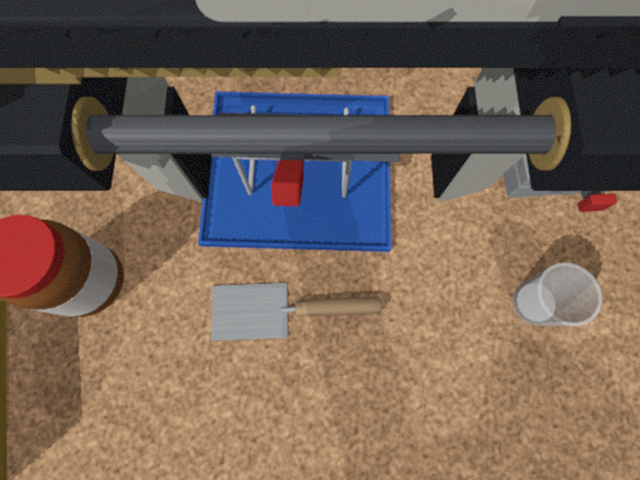

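The wrist view shows the grip at about (273–301, 160–205) in flipped pixels, partly under the gripper bar. I'll fit the grip box to its red pixels in all three cameras, and the press from the notch and rim edges.

```bash
cat > fit.py <<'E'
from h import *
from scipy.optimize import minimize
d=np.load('w1.npz');P=lambda u,v:(639-(200+u/3),479-(90+v/3))
pp={'K':0,'camera_matrix':d['K']}
W=lambda u,v,z=66:plane(pp,d['c'],P(u,v),z)
for n,a in {'fL':(85,461),'nfL':(340,474),'nfR':(452,482),'fR':(700,484),'bL':(100,405),'nbL':(340,415),'nbR':(452,420),'bR':(697,427),'outL':(50,460),'outR':(745,487)}.items(): print(n,W(*a).round(1))
views=[]
for n in ['top','side']:
    p,c=cap(n);views.append((p['img'],p,c))
d=np.load('w2.npz');views.append((d['img'],{'camera_matrix':d['K']},d['c']))
B=np.array([[x,y,z] for x in(-27.5,27.5) for y in(-12,12) for z in(-11,11)])
def pose(q):
    return Rn.from_euler('ZY',[q[3],np.radians(42)]).as_matrix()
masks=[]
g0=np.array([508,235,185.,-0.2])
for im,p,c in views:
    h=cv2.cvtColor(im,cv2.COLOR_RGB2HSV);m=((h[...,0]<8)|(h[...,0]>172))&(h[...,1]>150)&(h[...,2]>50)
    n,l,s,ce=cv2.connectedComponentsWithStats(m.astype(np.uint8));u=px(p,c,g0[:3])[0]
    ok=[i for i in range(1,n) if s[i,4]>25];i=min(ok,key=lambda i:np.linalg.norm(ce[i]-u));print(s[i],ce[i].round(1),u.round(1))
    masks.append(l==i)
S=8
def cost(q):
    t=0
    for (im,p,c),m in zip(views,masks):
        ys,xs=np.where(m);x0,y0,x1,y1=xs.min()-12,ys.min()-12,xs.max()+13,ys.max()+13
        X=B@pose(q).T+q[:3];u=(px(p,c,X)-[x0,y0]+.5)*S
        a=np.zeros(((y1-y0)*S,(x1-x0)*S),np.uint8);cv2.fillConvexPoly(a,cv2.convexHull(u.astype(np.int32)),1)
        b=cv2.resize(m[y0:y1,x0:x1].astype(np.uint8),None,fx=S,fy=S,interpolation=0)
        t+=1-(a&b).sum()/(a|b).sum()
    return t
best=None
for dz in(-15,0,15):
    r=minimize(cost,g0+[0,0,dz,0],method='Nelder-Mead',options=dict(initial_simplex=[g0+[0,0,dz,0]]+[g0+[0,0,dz,0]+e for e in np.diag([12,12,12,.12])],maxiter=400))
    print(r.x.round(2),r.fun.round(3))
    if best is None or r.fun<best.fun:best=r
q=best.x
for z in(0,6):
  for n,a in {'FL':(200,247),'FR':(390,250),'RL':(216,93),'RR':(390,95)}.items(): print('stand',z,n,plane(views[2][1],views[2][2],(639-a[0],479-a[1]),z).round(1))
print('low tongue end',(q[:3]+pose(q)@[204,0,0]).round(1))
E
python3 fit.py
```

```text
fL [518.6 -54.7  66. ]
nfL [ 505.  -146.1   66. ]
nfR [ 498.2 -186.    66. ]
fR [ 489.1 -274.8   66. ]
bL [539.4 -60.9  66. ]
nbL [ 527.3 -148.1   66. ]
nbR [ 521.5 -188.7   66. ]
bR [ 510.4 -277.3   66. ]
outL [520.1 -42.1  66. ]
outR [ 486.5 -290.7   66. ]
[198 259  19  25 292] [207.4 271. ] [200.9 281.3]
[258 292  18  14 166] [266.7 298.7] [269.6 300.3]
[ 337  274   31   46 1238] [351.6 296.4] [357.1 282.5]
[ 5.3250e+02  2.2686e+02  1.5777e+02 -2.7000e-01] 0.549
[ 5.3259e+02  2.2687e+02  1.5825e+02 -3.0000e-01] 0.547
[ 5.3231e+02  2.2683e+02  1.5791e+02 -3.0000e-01] 0.548
stand 0 FL [539.4 349.6   0. ]
stand 0 FR [487.8 119.    0. ]
stand 0 RL [755.4 300.    0. ]
stand 0 RR [703.4  64.1   0. ]
stand 6 FL [537.5 348.1   6. ]
stand 6 FR [486.5 120.3   6. ]
stand 6 RL [750.8 299.1   6. ]
stand 6 RR [699.5  66.1   6. ]
low tongue end [677.4 182.   21.7]
```

Checks agree. The notch is 40.5 mm wide (40 given) and the thumb sits at y=63 (62 given). The press origin is about (597,-178) at yaw -7.6°. The grip is at about (532.5,227,158), with the stand yawed -12.6° and the grip on its centre line within 1 mm. Next is the approach.

Run:
```python
from h import *
plan([535.5,226,225],-12.6)
```

```text
n 6
[[0.0137, 0.0206, 0.0048, 0.13], [0.0137, 0.0206, 0.0049, 0.13], [0.0137, 0.0206, 0.0049, 0.13], [0.0137, 0.0206, 0.0049, 0.13], [0.0136, 0.0206, 0.005, 0.13]]
[[0.0136, 0.0206, 0.005, 0.13]]
```

Request:
arm_command([
  [0.0137,0.0206,0.0049,0.15],
  [0.0137,0.0206,0.0049,0.15],
  [0.0137,0.0206,0.0049,0.15],
  [0.0137,0.0206,0.0049,0.15],
  [0.0137,0.0206,0.0049,0.15],
])

```text
time: 6.6
tool_pos: [521.7, 224.5, 244.9]
tcp_rot: [-1.571, -0.0, -0.219]
contact_force: [0.4, -0.2, -1.0]
grip_width: 91.9
```

Request:
arm_command([
  [0.0137,0.0206,0.005,0.15],
  [0,0.02,0,0],
  [0,0.02,0,0],
  [0,0,0,0],
])

```text
time: 7.0
tool_pos: [534.1, 225.9, 182.3]
tcp_rot: [-1.574, 0.005, -0.221]
contact_force: [-0.5, 0.6, -0.3]
grip_width: 91.8
```

Run:
```python
from h import *
p,c=cap('side');cv2.imwrite('pics/s2.png',cv2.resize(p['img'][190:370,170:410,::-1],None,fx=3,fy=3))
plan([535.5,226,145],-12.6,step=20)
```

```text
n 2
[[0.0003, 0.0196, -0.0001, -0.03], [0.0003, 0.0196, -0.0001, -0.03]]
```

View pics/s2.png

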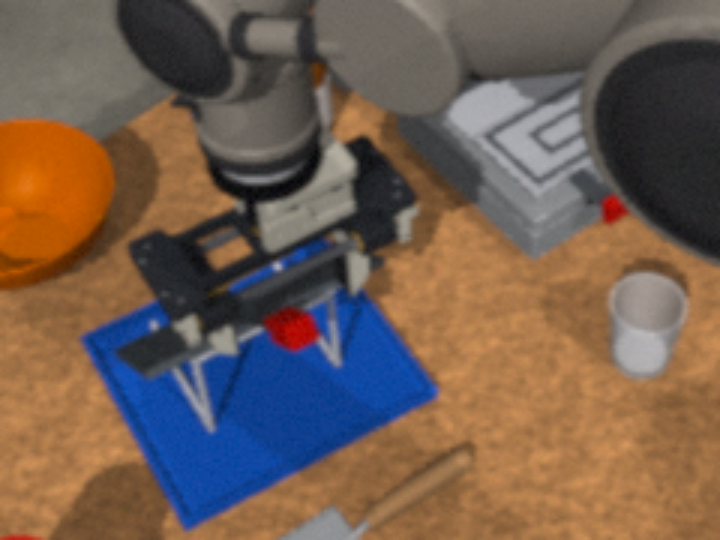

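The fingers straddle the grip from above and everything is clear. Descend and close.

Request:
arm_command([
  [0.0005,0.0186,0,0],
  [0.0005,0.0186,0,0],
  [0,0,0,0],
  [0,0,0,0],
])

```text
time: 7.45
tool_pos: [537.1, 226.7, 149.3]
tcp_rot: [-1.57, -0.001, -0.22]
contact_force: [1.1, -0.2, 0.3]
grip_width: 92.0
```

Request:
arm_command([
  [0,0,0,0],
  [0,0,0,0],
  [0,0,0,0],
  [0,0,0,0],
  [0,0,0,0],
], claw=255)

```text
time: 7.95
tool_pos: [536.5, 226.7, 148.0]
tcp_rot: [-1.571, -0.0, -0.22]
contact_force: [0.7, 0.5, 0.6]
grip_width: 56.0
```

Request:
arm_command([
  [0,0,0,0],
  [0,0,0,0],
  [0,0,0,0],
])

```text
time: 8.25
tool_pos: [536.5, 226.6, 147.8]
tcp_rot: [-1.571, 0.0, -0.22]
contact_force: [0.0, -0.2, 0.1]
grip_width: 32.4
```

Request:
arm_command([
  [0,0.004,0,0],
  [0,0,0,0],
  [0,0,0,0],
  [0,0,0,0],
  [0,0,0,0],
])

```text
time: 8.75
tool_pos: [536.7, 226.5, 143.9]
tcp_rot: [-1.571, -0.0, -0.221]
contact_force: [1.5, -1.7, -0.4]
grip_width: 23.8
```

Request:
arm_command([
  [0,0,0,0],
  [0,0,0,0],
])

```text
time: 8.95
tool_pos: [536.6, 226.5, 143.9]
tcp_rot: [-1.571, -0.0, -0.22]
contact_force: [0.9, -2.4, 0.1]
grip_width: 23.8
```

Request:
arm_command([
  [0,-0.005,0,0],
  [0,-0.007,0,0],
  [0,-0.01,0,0],
  [0,-0.01,0,0],
  [0,-0.01,0,0],
])

```text
time: 9.45
tool_pos: [536.5, 226.8, 187.1]
tcp_rot: [-1.57, -0.001, -0.22]
contact_force: [-0.3, 0.7, -2.1]
grip_width: 23.9
```

Request:
arm_command([
  [0,-0.015,0,0],
  [0,-0.015,0,0],
  [0,-0.015,0,0],
  [0,-0.01,0,0],
  [0,0,0,0],
])

```text
time: 9.95
tool_pos: [537.1, 226.9, 242.8]
tcp_rot: [-1.569, -0.003, -0.22]
contact_force: [0.2, -0.4, -2.4]
grip_width: 24.1
```

Run:
```python
from h import *
o=bot.get_obs();print(o['tool_pos'],o['contact_force'],o['moment'],o['grip_width'])
p,c=cap('side');cv2.imwrite('pics/s3.png',cv2.resize(p['img'][170:350,170:410,::-1],None,fx=3,fy=3))
```

```text
[537.13408243 226.85212247 242.84665488] [ 0.20720401 -0.38585789 -2.39677805] [0.10057809 0.01502105 0.02618749] 24.09073939751397
```

View pics/s3.png

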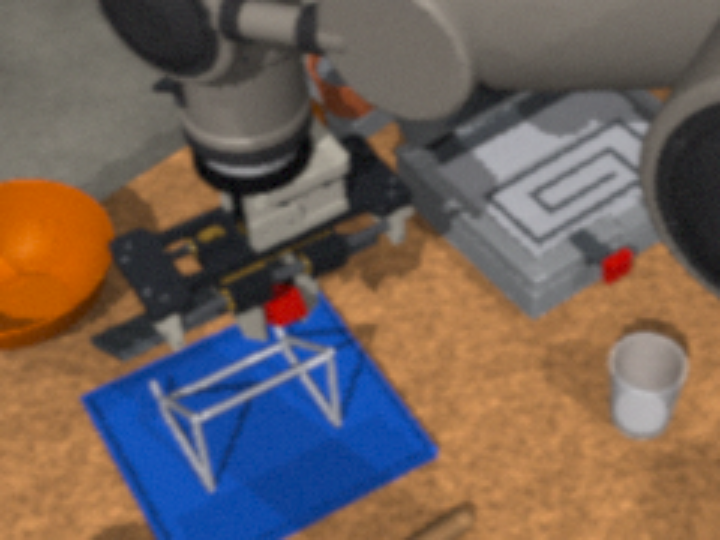

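The plate is lifted and looks held at roughly the same tilt (left slab end near crop (95–140, 330–357)). I'll check the tilt numerically.

Run:
```python
from h import *
o=bot.get_obs();print(o['moment'])
p,c=cap('side')
t=np.array(o['tool_pos'])+[0,0,11]
for a in (30,36,42,48,55,65):
    R=Rn.from_euler('ZY',[-.22,np.radians(a)]).as_matrix();off=R@[4,0,0]
    X=np.array([[55,105,0],[55,105,8],[189,105,8],[189,105,0],[204,98,2],[55,-105,8],[189,-105,8]])@R.T+t-off
    print(a,((px(p,c,X)-[170,170])*3).round(0).tolist())
```

```text
[ 0.09005091 -0.00019929 -0.02079188]
30 [[115.0, 349.0], [111.0, 340.0], [66.0, 295.0], [70.0, 304.0], [73.0, 293.0], [367.0, 220.0], [300.0, 190.0]]
36 [[117.0, 356.0], [113.0, 346.0], [75.0, 316.0], [79.0, 325.0], [82.0, 317.0], [369.0, 226.0], [307.0, 210.0]]
42 [[120.0, 363.0], [116.0, 353.0], [85.0, 338.0], [89.0, 347.0], [93.0, 340.0], [371.0, 232.0], [315.0, 231.0]]
48 [[124.0, 370.0], [119.0, 359.0], [95.0, 360.0], [99.0, 369.0], [104.0, 363.0], [373.0, 238.0], [324.0, 252.0]]
55 [[127.0, 378.0], [122.0, 367.0], [107.0, 386.0], [111.0, 395.0], [116.0, 391.0], [377.0, 246.0], [335.0, 276.0]]
65 [[133.0, 389.0], [128.0, 379.0], [125.0, 422.0], [129.0, 431.0], [136.0, 429.0], [382.0, 257.0], [353.0, 310.0]]
```

The tilt matches 42° as held, with no slip. Now the carry to the press at yaw -7.6°.

```bash
cat >> h.py <<'E'
YP=-7.6
RP=Rn.from_euler('z',YP,degrees=True).as_matrix();OP=np.array([597,-178,0.])
def pw(x,y,z): return OP+RP@np.array([x,y,z])
def wp(X): return RP.T@(np.array(X)-OP)
E
python3 - <<'E'
from h import *
plan(pw(-125,0,240),YP,step=22)
E
```

```text
n 18
[[0.0013, 0.0, -0.0218, -0.28], [0.0012, 0.0, -0.0218, -0.28], [0.0011, 0.0, -0.0218, -0.28], [0.001, 0.0, -0.0218, -0.28], [0.0009, 0.0, -0.0218, -0.28]]
[[0.0008, 0.0, -0.0218, -0.28], [0.0006, 0.0, -0.0218, -0.28], [0.0005, 0.0, -0.0218, -0.28], [0.0004, 0.0, -0.0218, -0.28], [0.0003, 0.0, -0.0218, -0.28]]
[[0.0002, 0.0, -0.0218, -0.28], [0.0001, 0.0, -0.0218, -0.28], [0.0, 0.0, -0.0218, -0.28], [-0.0001, 0.0, -0.0218, -0.28], [-0.0002, 0.0, -0.0218, -0.28]]
[[-0.0003, 0.0, -0.0218, -0.28], [-0.0004, 0.0, -0.0218, -0.28], [-0.0005, 0.0, -0.0218, -0.28]]
```

Request:
arm_command([
  [0,0,-0.008,-0.2],
  [0.001,0,-0.016,-0.3],
  [0.001,0,-0.022,-0.3],
  [0.001,0,-0.024,-0.3],
  [0.001,0,-0.024,-0.3],
])

```text
time: 10.55
tool_pos: [520.0, 132.5, 240.0]
tcp_rot: [-1.572, 0.002, -0.195]
contact_force: [0.3, -0.1, -1.9]
grip_width: 23.4
```

Request:
arm_command([
  [0.001,0,-0.024,-0.3],
  [0.001,0,-0.024,-0.3],
  [0.0005,0,-0.024,-0.3],
  [0.0005,0,-0.024,-0.3],
  [0,0,-0.024,-0.3],
])

```text
time: 11.05
tool_pos: [500.8, 14.0, 240.2]
tcp_rot: [-1.571, 0.002, -0.17]
contact_force: [0.3, 0.1, -2.3]
grip_width: 23.7
```

Request:
arm_command([
  [0,0,-0.024,-0.3],
  [0,0,-0.024,-0.3],
  [0,0,-0.024,-0.3],
  [0,0,-0.024,-0.3],
  [0,0,-0.022,-0.3],
])

```text
time: 11.55
tool_pos: [481.9, -102.5, 240.2]
tcp_rot: [-1.571, 0.002, -0.144]
contact_force: [0.1, 0.3, -1.6]
grip_width: 23.7
```

Request:
arm_command([
  [0,0,-0.02,-0.3],
  [0,0,-0.014,-0.3],
  [0,0,-0.007,-0.2],
  [0,0,0,0],
  [0,0,0,0],
])

```text
time: 12.05
tool_pos: [477.0, -141.3, 240.7]
tcp_rot: [-1.57, 0.001, -0.13]
contact_force: [0.3, 0.5, -1.9]
grip_width: 24.0
```

Run:
```python
from h import *
o=bot.get_obs();print(wp(o['tool_pos']).round(1),np.degrees(o['tcp_rot']).round(2),o['grip_width'])
p,c=cap('side');pt,ct=cap('top')
a=cv2.resize(p['img'][120:300,250:450,::-1],None,fx=2.6,fy=2.6);b=cv2.resize(pt['img'][170:310,320:500,::-1],(520,404))
cv2.imwrite('pics/s4.png',cv2.resize(np.vstack([a,b]),None,fx=.68,fy=.68) if 0 else np.hstack([cv2.resize(a,(400,360)),cv2.resize(b,(400,311)) if 0 else cv2.resize(b,(400,360))]))
for n in ('lid_bar',): print(find(p,c,n),find(pt,ct,n))
```

```text
[-123.8   20.5  240.7] [-8.998e+01  3.000e-02 -7.430e+00] 23.976232195540906
[(0.8, array([ 623.2, -128.9,  246.9]))] [(0.64, array([4.456e+02, 2.857e+02, 4.000e-01]))]
```

View pics/s4.png

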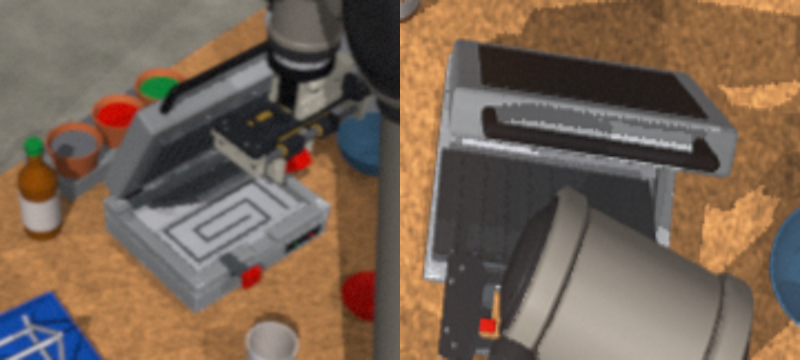

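Run:
```python
from h import *
p,c=cap('top')
for z in (440,500,560): print(z,[wp(plane(p,c,uv,z)).round(0).tolist() for uv in [(401,244),(408,243),(385,270),(427,266)]])
print([px(p,c,pw(0,0,92+220)+0),px(p,c,pw(-17,92,312)),px(p,c,pw(-17,-92,312)),px(p,c,pw(0,92,318)),px(p,c,pw(0,-92,318))])
plan(pw(-112,0,215),YP,step=12)
```

```text
440 [[-47.0, 34.0, 440.0], [-44.0, 23.0, 440.0], [-91.0, 54.0, 440.0], [-76.0, -10.0, 440.0]]
500 [[-56.0, 44.0, 500.0], [-53.0, 34.0, 500.0], [-96.0, 62.0, 500.0], [-82.0, 4.0, 500.0]]
560 [[-65.0, 54.0, 560.0], [-62.0, 45.0, 560.0], [-101.0, 70.0, 560.0], [-89.0, 17.0, 560.0]]
[array([[409.47114203, 229.66373224]]), array([[358.76291239, 232.25364898]]), array([[458.31607869, 245.24004831]]), array([[360.17750204, 222.66159125]]), array([[460.2111791 , 235.68345836]])]
n 3
[[0.0038, 0.0086, -0.0069, 0.08], [0.0038, 0.0086, -0.0069, 0.08], [0.0038, 0.0086, -0.0069, 0.08]]
```

Request:
arm_command([
  [0.002,0.004,-0.005,0.1],
  [0.004,0.009,-0.007,0.1],
  [0.004,0.009,-0.007,0],
  [0.002,0.004,-0.0015,0],
  [0,0,0,0],
])

```text
time: 12.8
tool_pos: [486.2, -164.0, 213.7]
tcp_rot: [-1.57, 0.002, -0.134]
contact_force: [0.4, 0.2, -1.3]
grip_width: 23.6
```

Run:
```python
from h import *
o=bot.get_obs();print(wp(o['tool_pos']).round(1),np.degrees(o['tcp_rot']).round(2),o['contact_force'].round(2) if hasattr(o['contact_force'],'round') else o['contact_force'])
plan(pw(-104,0,190),YP,step=7)
```

```text
[-111.7   -0.8  213.7] [-89.96   0.12  -7.67] [ 0.38  0.22 -1.25]
n 4
[[0.0019, 0.0059, 0.0002, -0.02], [0.0019, 0.0059, 0.0002, -0.02], [0.0019, 0.0059, 0.0002, -0.02], [0.0019, 0.0059, 0.0002, -0.02]]
```

Request:
arm_command([
  [0.002,0.006,0.0002,0],
  [0.002,0.006,0.0002,0],
  [0.002,0.006,0.0002,0],
  [0.002,0.006,0.0002,0],
  [0,0,0,0],
])

```text
time: 13.3
tool_pos: [494.2, -163.6, 189.9]
tcp_rot: [-1.57, 0.002, -0.133]
contact_force: [-0.1, 0.8, -1.9]
grip_width: 24.1
```

Request:
arm_command([
  [0,0.003,0,0],
  [0,0,0,0],
])

```text
time: 13.5
tool_pos: [494.3, -163.8, 187.7]
tcp_rot: [-1.571, 0.0, -0.133]
contact_force: [0.9, -0.7, -2.0]
grip_width: 23.7
```

Request:
arm_command([
  [0,0.003,0,0],
  [0,0,0,0],
])

```text
time: 13.7
tool_pos: [494.3, -163.9, 184.7]
tcp_rot: [-1.571, 0.0, -0.133]
contact_force: [0.6, -0.4, -2.0]
grip_width: 23.9
```

Run:
```python
from h import *
o=bot.get_obs();print(wp(o['tool_pos']).round(1),np.degrees(o['tcp_rot']).round(2),np.round(o['contact_force'],2))
p,c=cap('side');s=np.array([270,110])
t=np.array(o['tool_pos'])+[0,0,11];R=RP@Rn.from_euler('y',42,degrees=True).as_matrix();t=t-R@[4,0,0]
cv2.imwrite('pics/s5.png',cv2.resize(p['img'][110:290,270:450,::-1],None,fx=3.3,fy=3.3))
print(((px(p,c,np.array([[204,98,2],[189,105,8],[55,105,8],[55,105,0],[0,0,0]])@R.T+t)-s)*3.3).round(0).tolist())
print('lip/seat',((px(p,c,[pw(70,103,69),pw(30,105,56),pw(80,105,66),pw(-73,109,66)])-s)*3.3).round(0).tolist())
```

```text
[-103.7    0.4  184.7] [-9.00e+01  2.00e-02 -7.63e+00] [ 0.57 -0.39 -2.04]
[[176.0, 396.0], [175.0, 393.0], [255.0, 383.0], [259.0, 392.0], [399.0, 328.0]]
lip/seat [[155.0, 379.0], [182.0, 416.0], [146.0, 376.0], [256.0, 481.0]]
```

View pics/s5.png

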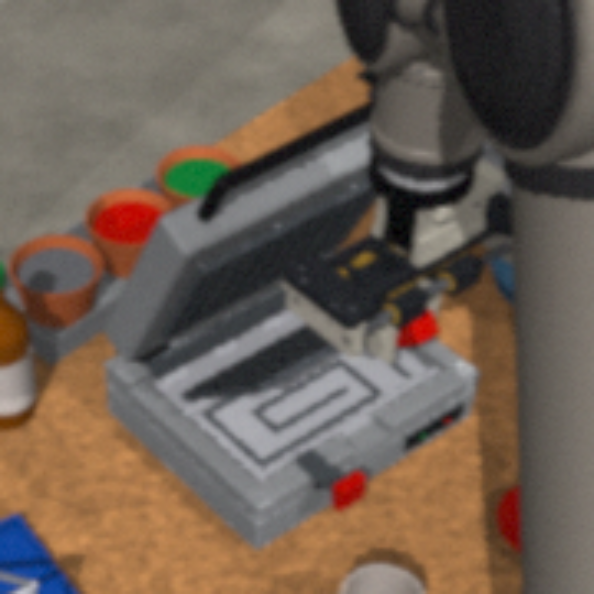

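The image agrees with the model: the tongue's left end is at about (183,396), predicted (176,396). It should be about 6 mm above the seat, so I'll lower until contact.

Request:
arm_command([
  [0,0.003,0,0],
  [0,0,0,0],
])

```text
time: 13.95
tool_pos: [494.3, -163.9, 181.6]
tcp_rot: [-1.571, 0.001, -0.133]
contact_force: [0.4, 0.4, -1.8]
grip_width: 23.8
```

Request:
arm_command([
  [0,0.002,0,0],
  [0,0,0,0],
])

```text
time: 14.15
tool_pos: [494.3, -163.9, 179.7]
tcp_rot: [-1.571, 0.0, -0.133]
contact_force: [-0.3, 0.3, -2.2]
grip_width: 23.8
```

Request:
arm_command([
  [0,0.002,0,0],
  [0,0,0,0],
])

```text
time: 14.35
tool_pos: [494.3, -163.9, 177.6]
tcp_rot: [-1.571, 0.0, -0.133]
contact_force: [0.2, -0.6, -2.3]
grip_width: 23.8
```

Request:
arm_command([
  [0,0.002,0,0],
  [0,0,0,0],
])

```text
time: 14.55
tool_pos: [494.6, -164.0, 175.9]
tcp_rot: [-1.571, -0.0, -0.133]
contact_force: [1.3, 0.1, -0.4]
grip_width: 24.1
```

Contact shows at z≈176, so the tongue is on the rear seat. Next I swing partway about the tongue, from 42° to about 22°.

Request:
arm_command([
  [-0.0057,0.0066,0,0],
  [-0.0054,0.0068,0,0],
  [0,0,0,0],
])

```text
time: 14.85
tool_pos: [482.5, -162.3, 161.7]
tcp_rot: [-1.571, 0.001, -0.133]
contact_force: [0.4, -0.5, 0.8]
grip_width: 23.7
```

Request:
arm_command([
  [-0.0051,0.0071,0,0],
  [-0.0048,0.0073,0,0],
  [0,0,0,0],
])

```text
time: 15.15
tool_pos: [472.5, -160.8, 147.0]
tcp_rot: [-1.57, 0.002, -0.133]
contact_force: [-1.1, 0.4, 0.8]
grip_width: 23.8
```

Request:
arm_command([
  [-0.0045,0.0075,0,0],
  [-0.0041,0.0077,0,0],
  [0,0,0,0],
])

```text
time: 15.45
tool_pos: [464.1, -159.6, 131.7]
tcp_rot: [-1.57, 0.002, -0.133]
contact_force: [-1.1, -1.0, 0.6]
grip_width: 23.6
```

Request:
arm_command([
  [-0.0038,0.0079,0,0],
  [-0.0034,0.008,0,0],
  [0,0,0,0],
])

```text
time: 15.75
tool_pos: [457.2, -158.7, 115.8]
tcp_rot: [-1.57, 0.002, -0.133]
contact_force: [-1.5, -0.1, -0.2]
grip_width: 23.6
```

Run:
```python
from h import *
o=bot.get_obs();print(wp(o['tool_pos']).round(1),np.round(o['contact_force'],2))
p,c=cap('side');s=np.array([270,110])
cv2.imwrite('pics/s6.png',cv2.resize(p['img'][150:290,290:430,::-1],None,fx=4.2,fy=4.2))
```

```text
[-141.2    0.7  115.8] [-1.47 -0.12 -0.16]
```

View pics/s6.png

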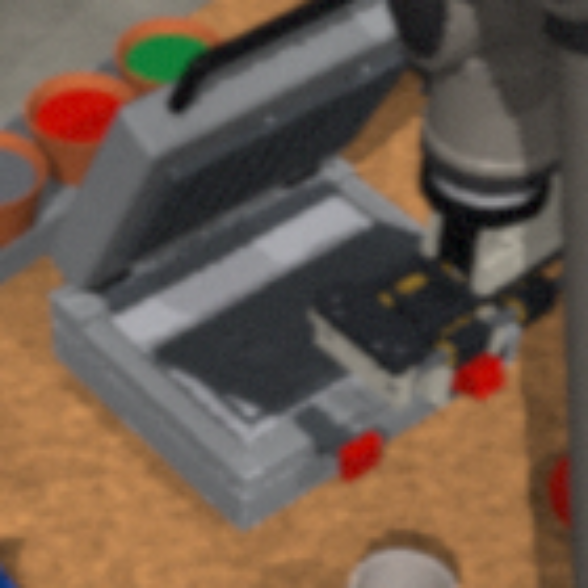

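The plate sits straight between the rims, with its rear edge just in front of the lip and the front raised. Now I slide it back under the lip while watching the force.

Request:
arm_command([
  [0.005,0,0,0],
  [0.005,0,0,0],
  [0.005,0,0,0],
  [0,0,0,0],
])

```text
time: 16.2
tool_pos: [473.7, -161.2, 117.0]
tcp_rot: [-1.571, -0.0, -0.133]
contact_force: [-0.3, -0.2, -2.0]
grip_width: 23.9
```

Request:
arm_command([
  [0.005,0,0,0],
  [0.004,0,0,0],
  [0,0,0,0],
])

```text
time: 16.5
tool_pos: [482.4, -162.4, 117.0]
tcp_rot: [-1.571, -0.0, -0.133]
contact_force: [0.6, 0.0, -2.3]
grip_width: 23.9
```

Request:
arm_command([
  [0.003,0,0,0],
  [0,0,0,0],
])

```text
time: 16.7
tool_pos: [485.0, -162.7, 117.0]
tcp_rot: [-1.571, -0.0, -0.133]
contact_force: [0.4, 0.6, -2.2]
grip_width: 23.9
```

Request:
arm_command([
  [0.002,0,0,0],
  [0,0,0,0],
])

```text
time: 16.9
tool_pos: [486.9, -163.0, 117.1]
tcp_rot: [-1.571, -0.0, -0.133]
contact_force: [-0.5, -0.2, -1.8]
grip_width: 23.9
```

Request:
arm_command([
  [0,0.002,0,0],
  [0.002,0,0,0],
  [0,0,0,0],
])

```text
time: 17.2
tool_pos: [489.1, -163.3, 115.3]
tcp_rot: [-1.571, -0.001, -0.133]
contact_force: [-0.6, 0.9, -0.2]
grip_width: 23.6
```

Request:
arm_command([
  [0.0015,0,0,0],
  [0,0,0,0],
])

```text
time: 17.4
tool_pos: [490.6, -163.5, 115.2]
tcp_rot: [-1.571, -0.001, -0.133]
contact_force: [-1.5, 0.1, 0.7]
grip_width: 24.2
```

Request:
arm_command([
  [0.0015,0,0,0],
  [0,0,0,0],
])

```text
time: 17.6
tool_pos: [492.0, -163.6, 115.1]
tcp_rot: [-1.571, -0.0, -0.133]
contact_force: [-1.0, 0.7, 0.4]
grip_width: 23.4
```

Request:
arm_command([
  [0.0015,0,0,0],
  [0,0,0,0],
])

```text
time: 17.8
tool_pos: [493.4, -163.8, 115.1]
tcp_rot: [-1.571, -0.0, -0.133]
contact_force: [-1.4, 0.0, 1.0]
grip_width: 23.8
```

Request:
arm_command([
  [0.0015,0,0,0],
  [0,0,0,0],
])

```text
time: 18.0
tool_pos: [493.6, -163.7, 114.8]
tcp_rot: [-1.571, 0.003, -0.133]
contact_force: [-6.7, -0.2, 2.9]
grip_width: 23.7
```

Request:
arm_command([
  [0.0015,0,0,0],
  [0,0,0,0],
])

```text
time: 18.2
tool_pos: [493.6, -163.6, 114.4]
tcp_rot: [-1.57, 0.006, -0.133]
contact_force: [-11.1, 0.1, 4.4]
grip_width: 23.8
```

Run:
```python
from h import *
o=bot.get_obs();print(wp(o['tool_pos']).round(1),np.round(o['contact_force'],2),np.round(o['moment'],2))
```

```text
[-104.4    0.6  114.4] [-11.09   0.14   4.38] [ 0.04  1.13 -0.07]
```

The tongue has reached the stop wall under the lip (Fx -11 N at tip x≈80). I'll back off slightly, then swing down gently.

Request:
arm_command([
  [-0.0045,0,0,0],
  [-0.0031,0.0081,0,0],
  [-0.0028,0.0083,0,0],
  [0,0,0,0],
])

```text
time: 18.6
tool_pos: [485.3, -162.6, 97.4]
tcp_rot: [-1.57, 0.001, -0.133]
contact_force: [-1.2, 0.3, -0.2]
grip_width: 24.0
```

Request:
arm_command([
  [-0.0023,0.0084,0,0],
  [-0.002,0.0085,0,0],
  [0,0,0,0],
])

```text
time: 18.9
tool_pos: [481.0, -161.9, 80.5]
tcp_rot: [-1.57, 0.002, -0.133]
contact_force: [0.5, 0.2, -0.6]
grip_width: 23.6
```

Request:
arm_command([
  [-0.0017,0.0086,0,0],
  [-0.0012,0.0086,0,0],
  [0,0,0,0],
])

```text
time: 19.2
tool_pos: [478.1, -161.5, 63.3]
tcp_rot: [-1.57, 0.002, -0.133]
contact_force: [0.0, -0.4, 0.2]
grip_width: 24.0
```

Run:
```python
from h import *
o=bot.get_obs();print(wp(o['tool_pos']).round(1),np.round(o['contact_force'],2),np.round(o['moment'],2))
```

```text
[-120.     0.6   63.3] [ 0.02 -0.4   0.18] [-0.01 -0.31 -0.03]
```

Request:
arm_command([
  [-0.001,0.005,0,0],
  [-0.0005,0.005,0,0],
  [0,0,0,0],
])

```text
time: 19.5
tool_pos: [477.2, -161.6, 54.0]
tcp_rot: [-1.571, 0.0, -0.133]
contact_force: [1.2, -0.4, -0.4]
grip_width: 24.0
```

Request:
arm_command([
  [-0.0003,0.003,0,0],
  [0,0.002,0,0],
  [0,0,0,0],
])

```text
time: 19.8
tool_pos: [477.1, -161.6, 49.4]
tcp_rot: [-1.571, -0.0, -0.133]
contact_force: [2.4, 0.4, 0.2]
grip_width: 24.0
```

Request:
arm_command([
  [0,0.002,0,0],
  [0,0,0,0],
])

```text
time: 20.0
tool_pos: [477.0, -161.6, 47.4]
tcp_rot: [-1.571, -0.0, -0.133]
contact_force: [1.7, 0.5, -0.4]
grip_width: 24.1
```

Request:
arm_command([
  [0,0.0015,0,0],
  [0,0,0,0],
])

```text
time: 20.2
tool_pos: [477.0, -161.6, 45.9]
tcp_rot: [-1.571, -0.0, -0.133]
contact_force: [1.6, 0.8, -0.1]
grip_width: 23.6
```

Request:
arm_command([
  [0,0.001,0,0],
  [0,0,0,0],
])

```text
time: 20.4
tool_pos: [477.0, -161.6, 45.0]
tcp_rot: [-1.571, -0.0, -0.133]
contact_force: [1.6, -0.1, -0.8]
grip_width: 24.0
```

Request:
arm_command([
  [0,0.001,0,0],
  [0,0,0,0],
])

```text
time: 20.6
tool_pos: [477.0, -161.6, 43.9]
tcp_rot: [-1.571, -0.0, -0.133]
contact_force: [2.4, 0.6, 0.1]
grip_width: 24.0
```

Request:
arm_command([
  [0,0.001,0,0],
  [0,0,0,0],
])

```text
time: 20.8
tool_pos: [477.0, -161.6, 43.5]
tcp_rot: [-1.571, -0.0, -0.133]
contact_force: [-0.3, 2.3, 6.0]
grip_width: 23.9
```

Run:
```python
from h import *
o=bot.get_obs();print(wp(o['tool_pos']).round(1),np.round(o['contact_force'],2),np.round(o['moment'],2))
```

```text
[-121.1    0.4   43.5] [-0.3   2.35  5.96] [ 0.35 -0.44 -0.06]
```

The plate is on its front ledge (Fz +6 N at z 43.5, grip at about x -125 in press coordinates, -126 expected). Open partway, since the thumb is near, then lift.

Request:
arm_command([
  [0,-0.001,0,0],
  [0,0,0,0],
  [0,0,0,0],
  [0,0,0,0],
  [0,0,0,0],
], claw=130)

```text
time: 21.3
tool_pos: [476.7, -161.5, 43.8]
tcp_rot: [-1.571, 0.001, -0.133]
contact_force: [-0.2, -0.8, -0.1]
grip_width: 44.7
```

Request:
arm_command([
  [0,-0.01,0,0],
  [0,-0.02,0,0],
  [0,-0.025,0,0],
  [0,-0.025,0,0],
  [0,-0.02,0,0],
])

```text
time: 21.8
tool_pos: [477.2, -161.7, 146.2]
tcp_rot: [-1.571, -0.002, -0.133]
contact_force: [0.6, -0.1, 0.8]
grip_width: 44.9
```

Run:
```python
from h import *
plan(pw(-180,30,140),YP,step=25)
```

```text
n 3
[[-0.0197, 0.0021, 0.0099, -0.01], [-0.0197, 0.0021, 0.0099, -0.01], [-0.0197, 0.0021, 0.0099, -0.01]]
```

Request:
arm_command([
  [-0.0197,0.002,0.01,0],
  [-0.0197,0.002,0.01,0],
  [-0.0197,0.002,0.01,0],
  [0,0,0,0],
  [0,0,0,0],
], claw=255)

```text
time: 22.3
tool_pos: [423.0, -124.3, 138.9]
tcp_rot: [-1.572, -0.002, -0.133]
contact_force: [-0.0, -0.6, -0.5]
grip_width: 9.6
```

Run:
```python
from h import *
p,c=cap('side');q,cq=cap('wrist')
a=cv2.resize(p['img'][165:285,295:415,::-1],(400,400));b=cv2.resize(q['img'][::-1,::-1,::-1],(400,300));b=np.vstack([b,np.zeros((100,400,3),np.uint8)])
cv2.imwrite('pics/s7.png',np.hstack([a,b]))
print(find(q,cq,'lock_thumb'),find(q,cq,'grill_plate'),find(p,c,'lock_thumb'))
for n,r in find(q,cq,'lock_thumb')+find(p,c,'lock_thumb'): print(n,wp(r).round(1))
m=(lambda s:((px(p,c,s)-[295,165])*400/120).round().tolist())
print('slab corners',m([pw(x-126,y,64) for x,y in((55,105),(189,105),(189,-105),(55,-105))]))
o=bot.get_obs();print(wp(o['tool_pos']))
```

```text
[(0.3, array([ 446.1, -162.5,   51.4]))] [] [(0.66, array([ 492.6, -101. ,   64.3])), (0.63, array([435.7, 288.8,   2.7]))]
0.3 [-151.6   -4.6   51.4]
0.66 [-113.7   62.5   64.3]
0.63 [-221.6  441.4    2.7]
slab corners [[178.0, 301.0], [76.0, 209.0], [257.0, 108.0], [362.0, 188.0]]
[-179.93142132   30.18826175  137.91623584]
```

View pics/s7.png

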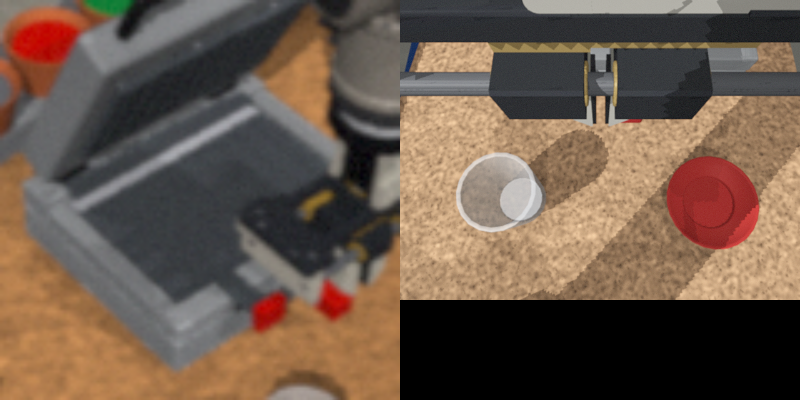

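Left panel: the slab corners at about (178,300) and (80,207) match the seated prediction (178,301) and (76,209), with the tongue strip under the lip. Next, the lock.

Run:
```python
from h import *
plan(pw(-148,62,72),YP,step=20)
```

```text
n 4
[[0.008, 0.0165, 0.008, -0.01], [0.008, 0.0165, 0.008, -0.01], [0.008, 0.0165, 0.008, -0.01], [0.008, 0.0165, 0.008, -0.01]]
```

Request:
arm_command([
  [0.008,0.0165,0.008,0],
  [0.008,0.0165,0.008,0],
  [0.008,0.0165,0.008,0],
  [0.008,0.0165,0.008,0],
  [0,0,0,0],
])

```text
time: 23.15
tool_pos: [458.0, -95.7, 70.3]
tcp_rot: [-1.57, 0.003, -0.132]
contact_force: [-0.3, -0.7, 0.8]
grip_width: 0.5
```

Request:
arm_command([
  [0.008,0,0,0],
  [0.006,0,0,0],
  [0,0,0,0],
])

```text
time: 23.45
tool_pos: [471.5, -98.5, 72.3]
tcp_rot: [-1.571, 0.003, -0.133]
contact_force: [-4.1, 1.4, -0.4]
grip_width: 0.2
```

Request:
arm_command([
  [0.005,0,0,0],
  [0.005,0,0,0],
  [0,0,0,0],
])

```text
time: 23.75
tool_pos: [471.8, -98.2, 71.6]
tcp_rot: [-1.569, 0.024, -0.132]
contact_force: [-36.5, -0.1, 25.0]
grip_width: 0.4
```

Run:
```python
from h import *
o=bot.get_obs();print(wp(o['tool_pos']).round(1),np.round(o['contact_force'],2),np.round(o['moment'],2))
```

```text
[-134.7   62.5   71.6] [-36.51  -0.11  25.01] [-0.04  5.64 -0.08]
```

The push is blocked: 36 N with no travel. I'll back off and re-measure from the earlier high view pose.

Request:
arm_command([
  [-0.012,0,0,0],
  [-0.02,0,0,0],
  [-0.01,-0.02,0,0],
  [0,-0.04,-0.01,0],
  [0,-0.045,-0.01,0],
])

```text
time: 24.25
tool_pos: [437.4, -114.4, 178.7]
tcp_rot: [-1.571, 0.0, -0.133]
contact_force: [1.1, -0.7, -0.4]
grip_width: 0.3
```

Request:
arm_command([
  [0.004,-0.045,-0.01,0],
  [0.01,-0.045,-0.01,0],
  [0.01,-0.045,-0.01,0],
  [0.01,-0.035,0,0],
  [0,0,0,0],
])

```text
time: 24.75
tool_pos: [469.9, -149.9, 353.3]
tcp_rot: [-1.575, -0.012, -0.134]
contact_force: [0.4, 0.1, -0.1]
grip_width: 0.4
```

Run:
```python
from h import *
o=bot.get_obs();print(wp(o['tool_pos']).round(1),np.round(o['contact_force'],2))
p,c=cap('wrist');np.savez('w3.npz',img=p['img'],K=p['camera_matrix'],c=c)
im=p['img'][::-1,::-1]
r=find(p,c,'lock_thumb');print(r,[wp(x).round(1) for _,x in r])
def red(im,pp,c,n):
    h=cv2.cvtColor(np.ascontiguousarray(im),cv2.COLOR_RGB2HSV);m=((h[...,0]<8)|(h[...,0]>172))&(h[...,1]>150)&(h[...,2]>50)
    k,l,s,ce=cv2.connectedComponentsWithStats(m.astype(np.uint8))
    for i in range(1,k):
        if s[i,4]>60 and 80<s[i,4]<3000:
            x,y,w,hh=s[i,:4];print(n,s[i],'z85 far/near',[wp(plane(pp,c,(x+w/2,v),z)).round(1).tolist() for v,z in((y+hh,85),(y,59))])
d=np.load('w1.npz');red(d['img'],{'camera_matrix':d['K']},d['c'],'w1')
red(p['img'],p,c,'w3')
u=(639-px(p,c,pw(-106,62,75))[0][0],479-px(p,c,pw(-106,62,75))[0][1]);print(u)
x0,y0=int(u[0]-70),int(u[1]-75);cv2.imwrite('pics/w3c.png',cv2.resize(im[y0:y0+145,x0:x0+195,::-1],None,fx=4,fy=4,interpolation=cv2.INTER_CUBIC));print(x0,y0)
```

```text
[-129.7   11.1  353.3] [ 0.37  0.09 -0.11]
[] []
w1 [355 197  28  15 399] z85 far/near [[-122.3, 62.2, 85.0], [-133.1, 64.5, 59.0]]
w3 [ 299  163   22   52 1118] z85 far/near [[-104.6, 1.7, 85.0], [-154.9, 1.4, 59.0]]
w3 [355 193  28  15 388] z85 far/near [[-112.0, 62.4, 85.0], [-122.8, 65.0, 59.0]]
(np.float64(271.6640645471494), np.float64(267.5079555959128))
201 192
```

The thumb has in fact moved about 10 mm (x -122 to -112), so the block was the hard stop. I'll settle and confirm with the last picture.

Request:
arm_command([
  [0,0,0,0],
  [0,0,0,0],
])

```text
time: 25.05
tool_pos: [466.9, -148.0, 346.0]
tcp_rot: [-1.57, 0.002, -0.133]
contact_force: [-0.1, 1.2, -0.7]
grip_width: 0.2
```

Run:
```python
from h import *
o=bot.get_obs();print(wp(o['tool_pos']).round(1),np.round(o['tcp_rot'],3))
p,c=cap('wrist');im=p['img'][::-1,::-1]
def red(im,pp,c,n):
    h=cv2.cvtColor(np.ascontiguousarray(im),cv2.COLOR_RGB2HSV);m=((h[...,0]<8)|(h[...,0]>172))&(h[...,1]>150)&(h[...,2]>50)
    k,l,s,ce=cv2.connectedComponentsWithStats(m.astype(np.uint8))
    for i in range(1,k):
        if 80<s[i,4]<3000:
            x,y,w,hh=s[i,:4];print(n,s[i],'z85 far/near',[wp(plane(pp,c,(x+w/2,v),z)).round(1).tolist() for v,z in((y+hh,85),(y,59))])
red(p['img'],p,c,'w3')
cv2.imwrite('pics/w4.png',cv2.resize(im[85:285,200:466,::-1],None,fx=3,fy=3,interpolation=cv2.INTER_CUBIC))
e=lambda X:[[(639-a-200)*3,(479-b-85)*3] for a,b in px(p,c,X).round(1)]
print('slab front corners z64',np.round(e([pw(-71,105,64),pw(-71,-105,64),pw(-73,0,66),pw(-95,20,66)])))
s,cs=cap('side');print('lid_bar',[(k,wp(v).round(0)) for k,v in find(s,cs,'lid_bar')])
t,ct=cap('top');print([(k,wp(v).round(0)) for k,v in find(t,ct,'lid_bar')])
for n,P,C in(('side',s,cs),('top',t,ct)):
    m=vision.regions_of(P,'lid_bar')
    if m: ys,xs=np.where(m[0]['mask']);print(n,m[0]['confidence'],xs.min(),xs.max(),ys.min(),ys.max())
    for th in(1.05,1.1,1.15,1.2,1.25,1.3):
        X=[pw(100-243*np.cos(th)-8*np.sin(th),y,92+243*np.sin(th)-8*np.cos(th)) for y in(92,-92)];print(n,th,wp(X[0]).round(0),px(P,C,X).round(0).tolist())
cv2.imwrite('pics/side5.png',s['img'][:,:,::-1]);cv2.imwrite('pics/top5.png',t['img'][:,:,::-1])
```

```text
[-132.9   12.5  346. ] [-1.57   0.002 -0.133]
w3 [ 296  171   23   53 1141] z85 far/near [[-103.9, 2.1, 85.0], [-154.7, 1.8, 59.0]]
w3 [353 201  28  15 396] z85 far/near [[-112.2, 62.6, 85.0], [-122.8, 65.2, 59.0]]
slab front corners z64 [[110. 436.]
 [687. 436.]
 [398. 440.]
 [343. 499.]]
lid_bar [(0.85, array([ 23.,  60., 233.])), (0.68, array([166., 205.,  89.])), (0.62, array([-216.,  -86.,    8.]))]
[(0.59, array([ 39.,   6., 271.]))]
side 0.87 303 382 150 218
side 1.05 [-28.  92. 299.] [[345.0, 177.0], [399.0, 149.0]]
side 1.1 [-17.  92. 305.] [[342.0, 173.0], [397.0, 145.0]]
side 1.15 [ -7.  92. 311.] [[339.0, 169.0], [394.0, 141.0]]
side 1.2 [  4.  92. 316.] [[336.0, 165.0], [391.0, 138.0]]
side 1.25 [ 16.  92. 320.] [[333.0, 161.0], [388.0, 134.0]]
side 1.3 [ 27.  92. 324.] [[330.0, 158.0], [386.0, 131.0]]
top 0.66 341 471 185 238
top 1.05 [-28.  92. 299.] [[357.0, 239.0], [456.0, 252.0]]
top 1.1 [-17.  92. 305.] [[358.0, 233.0], [457.0, 246.0]]
top 1.15 [ -7.  92. 311.] [[359.0, 227.0], [459.0, 240.0]]
top 1.2 [  4.  92. 316.] [[360.0, 220.0], [460.0, 233.0]]
top 1.25 [ 16.  92. 320.] [[361.0, 214.0], [461.0, 227.0]]
top 1.3 [ 27.  92. 324.] [[362.0, 207.0], [463.0, 220.0]]
```

View pics/w4.png

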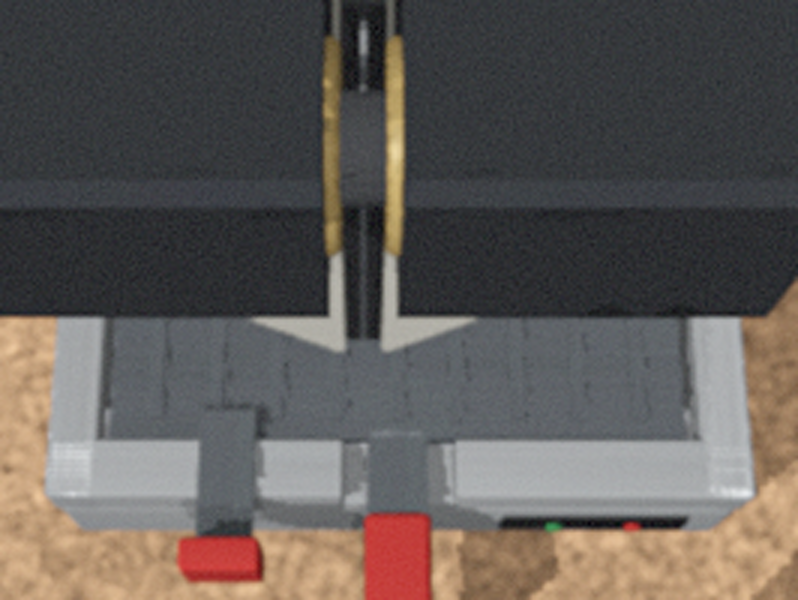

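The lock tongue (crop v 405) overlaps the plate's front edge (v 438) by about 9 mm, so it is fully in. The plate is flat and the grip is in its notch. Next is the lid. The bar is at about press x 11, z 319, and I'll press it down from above with closed fingers.

Run:
```python
from h import *
plan(pw(-132,0,375),YP,step=25);plan(pw(17,0,375),YP,step=25)
```

```text
n 2
[[0.0002, -0.0141, -0.0062, -0.01], [0.0002, -0.0141, -0.0062, -0.01]]
n 7
[[0.0213, -0.004, -0.0018, -0.0], [0.0213, -0.004, -0.0018, -0.0], [0.0213, -0.004, -0.0018, -0.0], [0.0213, -0.004, -0.0018, -0.0], [0.0213, -0.004, -0.0018, -0.0]]
[[0.0213, -0.004, -0.0018, -0.0], [0.0213, -0.004, -0.0018, -0.0]]
```

Request:
arm_command([
  [0,-0.015,-0.005,0],
  [0,-0.014,-0.005,0],
  [0,0,-0.0025,0],
  [0,0,0,0],
])

```text
time: 25.8
tool_pos: [465.8, -160.8, 375.6]
tcp_rot: [-1.571, 0.0, -0.133]
contact_force: [0.3, -0.6, -0.3]
grip_width: 0.3
```

Request:
arm_command([
  [0.02,0,0,0],
  [0.03,0,0,0],
  [0.03,0,0,0],
  [0.03,0,0,0],
  [0.025,0,0,0],
])

```text
time: 26.3
tool_pos: [600.8, -178.2, 374.4]
tcp_rot: [-1.57, 0.002, -0.133]
contact_force: [-0.8, -0.5, 0.6]
grip_width: 0.3
```

Request:
arm_command([
  [0.015,0,0,0],
  [0,0.01,0,0],
  [0,0.01,0,0],
  [0,0,0,0],
  [0,0,0,0],
])

```text
time: 26.8
tool_pos: [613.7, -180.3, 356.0]
tcp_rot: [-1.571, 0.001, -0.133]
contact_force: [-0.4, 0.1, 0.6]
grip_width: 0.5
```

Run:
```python
from h import *
o=bot.get_obs();print(wp(o['tool_pos']).round(1),np.round(o['contact_force'],2))
```

```text
[ 1.69e+01 -1.00e-01  3.56e+02] [-0.39  0.09  0.6 ]
```

Request:
arm_command([
  [0,0.008,0,0],
  [0,0.006,0,0],
  [0,0,0,0],
])

```text
time: 27.1
tool_pos: [614.0, -180.4, 340.9]
tcp_rot: [-1.57, 0.002, -0.133]
contact_force: [0.6, 0.4, 0.8]
grip_width: 0.2
```

Request:
arm_command([
  [0,0.004,0,0],
  [0,0,0,0],
])

```text
time: 27.3
tool_pos: [614.4, -180.5, 337.5]
tcp_rot: [-1.571, 0.001, -0.133]
contact_force: [0.8, 0.3, -0.0]
grip_width: 0.5
```

Request:
arm_command([
  [0,0.004,0,0],
  [0,0,0,0],
])

```text
time: 27.5
tool_pos: [614.5, -180.5, 333.5]
tcp_rot: [-1.571, 0.001, -0.133]
contact_force: [-0.4, 0.2, -0.5]
grip_width: 0.4
```

Request:
arm_command([
  [0,0.004,0,0],
  [0,0,0,0],
])

```text
time: 27.7
tool_pos: [614.5, -180.5, 329.5]
tcp_rot: [-1.571, 0.001, -0.133]
contact_force: [0.4, -0.4, 0.6]
grip_width: 0.3
```

Request:
arm_command([
  [0,0.004,0,0],
  [0,0,0,0],
])

```text
time: 27.9
tool_pos: [614.9, -180.6, 326.4]
tcp_rot: [-1.571, -0.002, -0.133]
contact_force: [1.8, -0.4, 1.8]
grip_width: 0.7
```

Request:
arm_command([
  [0,0.004,0,0],
  [0,0,0,0],
])

```text
time: 28.1
tool_pos: [614.7, -180.5, 321.6]
tcp_rot: [-1.571, -0.0, -0.133]
contact_force: [2.7, -0.0, 0.6]
grip_width: 0.7
```

Request:
arm_command([
  [-0.003,0,0,0],
  [0,0,0,0],
])

```text
time: 28.3
tool_pos: [611.4, -180.0, 321.6]
tcp_rot: [-1.571, 0.001, -0.133]
contact_force: [2.0, -0.4, -1.3]
grip_width: 0.4
```

Request:
arm_command([
  [-0.003,0,0,0],
  [0,0,0,0],
])

```text
time: 28.5
tool_pos: [608.2, -179.6, 322.0]
tcp_rot: [-1.571, 0.0, -0.133]
contact_force: [1.4, -0.4, 0.3]
grip_width: 0.6
```

Fx of +2 N means the fingertip is behind the bar and already moving the lid. The contact radius about the hinge comes to 243.4 mm, matching the given geometry (lid at about 1.09 rad). Now I compute the arc.

Run:
```python
from h import *
o=bot.get_obs();P0=wp(o['tool_pos']);print(P0.round(1))
b=np.radians(np.linspace(65.8,6,23));f=np.linspace(0,1,23)
x=100-243.4*np.cos(b)+10.5-8*np.clip((f-.25)/.6,0,1);z=92+243.4*np.sin(b)+8
d=np.diff(np.c_[x,z],axis=0)
r=[[round(a/1000,4),round(-c/1000,4),0,0] for a,c in d]
print(x[0],z[0],x[-1],z[-1])
for i in range(0,22,5):print(r[i:i+5], 'end',x[min(i+5,22)].round(1),z[min(i+5,22)].round(1))
```

```text
[ 1.13e+01 -1.00e-01  3.22e+02]
10.724733562961191 322.0100362763313 -139.56662933263772 125.44222795934685
[[np.float64(-0.0104), np.float64(0.005), 0, 0], [np.float64(-0.0102), np.float64(0.0055), 0, 0], [np.float64(-0.0099), np.float64(0.0059), 0, 0], [np.float64(-0.0096), np.float64(0.0064), 0, 0], [np.float64(-0.0093), np.float64(0.0069), 0, 0]] end -38.7 292.3
[[np.float64(-0.0093), np.float64(0.0073), 0, 0], [np.float64(-0.0092), np.float64(0.0077), 0, 0], [np.float64(-0.0088), np.float64(0.0081), 0, 0], [np.float64(-0.0084), np.float64(0.0085), 0, 0], [np.float64(-0.008), np.float64(0.0088), 0, 0]] end -82.4 251.9
[[np.float64(-0.0076), np.float64(0.0092), 0, 0], [np.float64(-0.0072), np.float64(0.0095), 0, 0], [np.float64(-0.0067), np.float64(0.0098), 0, 0], [np.float64(-0.0062), np.float64(0.0101), 0, 0], [np.float64(-0.0057), np.float64(0.0103), 0, 0]] end -115.8 203.0
[[np.float64(-0.0052), np.float64(0.0106), 0, 0], [np.float64(-0.0047), np.float64(0.0108), 0, 0], [np.float64(-0.0042), np.float64(0.011), 0, 0], [np.float64(-0.0035), np.float64(0.0111), 0, 0], [np.float64(-0.0026), np.float64(0.0113), 0, 0]] end -136.1 148.3
[[np.float64(-0.002), np.float64(0.0114), 0, 0], [np.float64(-0.0015), np.float64(0.0115), 0, 0]] end -139.6 125.4
```

Request:
arm_command([
  [-0.0104,0.005,0,0],
  [-0.0102,0.0055,0,0],
  [-0.0099,0.006,0,0],
  [-0.0096,0.0064,0,0],
  [-0.0093,0.007,0,0],
])

```text
time: 29.0
tool_pos: [559.2, -173.1, 292.4]
tcp_rot: [-1.571, -0.001, -0.133]
contact_force: [2.4, -0.2, 1.1]
grip_width: 0.4
```

Request:
arm_command([
  [-0.0093,0.0073,0,0],
  [-0.0092,0.0077,0,0],
  [0,0,0,0],
])

```text
time: 29.3
tool_pos: [539.8, -170.3, 276.7]
tcp_rot: [-1.57, 0.003, -0.133]
contact_force: [0.4, 0.1, 0.0]
grip_width: 0.2
```

Run:
```python
from h import *
o=bot.get_obs();print(wp(o['tool_pos']).round(1),np.round(o['contact_force'],2))
```

```text
[-57.7   0.  276.7] [0.42 0.1  0.04]
```

Request:
arm_command([
  [-0.0088,0.0081,0,0],
  [-0.0084,0.0085,0,0],
  [-0.008,0.009,0,0],
  [-0.0076,0.0092,0,0],
  [-0.0072,0.0095,0,0],
])

```text
time: 29.8
tool_pos: [501.9, -165.5, 233.3]
tcp_rot: [-1.571, -0.001, -0.133]
contact_force: [1.5, -0.4, 1.2]
grip_width: 0.6
```

Request:
arm_command([
  [-0.0067,0.0098,0,0],
  [-0.0062,0.01,0,0],
  [-0.0057,0.0103,0,0],
  [-0.0052,0.0106,0,0],
  [-0.0047,0.0108,0,0],
])

```text
time: 30.3
tool_pos: [473.8, -161.9, 181.7]
tcp_rot: [-1.571, -0.001, -0.133]
contact_force: [0.3, 0.2, 1.1]
grip_width: 0.6
```

Request:
arm_command([
  [-0.0042,0.011,0,0],
  [-0.0035,0.011,0,0],
  [-0.0026,0.0113,0,0],
  [-0.002,0.0114,0,0],
])

```text
time: 30.7
tool_pos: [461.6, -160.2, 136.8]
tcp_rot: [-1.571, -0.0, -0.133]
contact_force: [0.7, -0.4, 1.3]
grip_width: 0.1
```

Run:
```python
from h import *
o=bot.get_obs();print(wp(o['tool_pos']).round(1),np.round(o['contact_force'],2))
```

```text
[-136.6   -0.3  136.8] [ 0.67 -0.43  1.3 ]
```

Request:
arm_command([
  [-0.002,0.009,0,0],
  [0,0.007,0,0],
  [0,0,0,0],
])

```text
time: 31.0
tool_pos: [458.8, -159.5, 119.9]
tcp_rot: [-1.57, 0.002, -0.133]
contact_force: [1.0, -0.4, -0.4]
grip_width: 0.2
```

Request:
arm_command([
  [0,0.003,0,0],
  [0,0,0,0],
])

```text
time: 31.2
tool_pos: [459.4, -159.8, 117.6]
tcp_rot: [-1.571, -0.0, -0.133]
contact_force: [0.3, -0.3, 1.0]
grip_width: 0.5
```

Request:
arm_command([
  [0,0.002,0,0],
  [0,0,0,0],
])

```text
time: 31.4
tool_pos: [459.3, -159.8, 115.7]
tcp_rot: [-1.571, -0.0, -0.133]
contact_force: [-0.8, 0.8, 0.9]
grip_width: 0.5
```

Request:
arm_command([
  [0,0.001,0,0],
  [0,0,0,0],
])

```text
time: 31.6
tool_pos: [459.3, -159.8, 114.7]
tcp_rot: [-1.571, -0.0, -0.133]
contact_force: [0.0, -0.3, 1.9]
grip_width: 0.6
```

Request:
arm_command([
  [0,0.001,0,0],
  [0,0,0,0],
])

```text
time: 31.8
tool_pos: [459.4, -159.8, 114.4]
tcp_rot: [-1.571, -0.001, -0.133]
contact_force: [-2.6, 0.6, 8.0]
grip_width: 0.1
```

Request:
arm_command([
  [0,0.001,0,0],
  [0,0,0,0],
])

```text
time: 32.0
tool_pos: [459.4, -159.8, 114.1]
tcp_rot: [-1.572, -0.001, -0.133]
contact_force: [-4.6, 2.1, 14.8]
grip_width: 0.9
```

Run:
```python
from h import *
o=bot.get_obs();print(wp(o['tool_pos']).round(1),np.round(o['contact_force'],2))
for n in('side','top'):
    p,c=cap(n);print(n,[(k,wp(v).round(0)) for k,v in find(p,c,'lid_bar')])
    for th in(0,.05,.1):
        print(th,px(p,c,[pw(100-243*np.cos(th)+8*np.sin(th),y,92+243*np.sin(th)+8*np.cos(th)) for y in(92,-92)]).round(1).tolist())
    m=vision.regions_of(p,'lid_bar')
    for r in m[:2]:
        ys,xs=np.where(r['mask']);print(r['confidence'],xs.min(),xs.max(),ys.min(),ys.max(),r['mask'].sum())
    np.save(n+'_l.npy',p['img'])
```

```text
[-138.7   -0.2  114.1] [-4.58  2.07 14.76]
side [(0.58, array([  1.,  48., 122.]))]
0 [[370.9, 260.0], [420.5, 228.5]]
0.05 [[371.1, 256.7], [421.0, 225.2]]
0.1 [[371.1, 253.3], [421.4, 221.8]]
0.8 306 423 177 262 4313
0.48 302 423 177 275 5517
top [(0.64, array([  8.,  13., 122.]))]
0 [[343.6, 300.6], [424.4, 311.3]]
0.05 [[344.0, 300.3], [425.7, 311.1]]
0.1 [[344.4, 299.7], [427.0, 310.6]]
0.62 332 450 193 304 8905
```

There is a hard stop at TCP z 114.3 (14.8 N), against 114.5 predicted for a closed lid. Now let go and retreat upward.

Request:
arm_command([
  [0,-0.005,0,0],
  [0,-0.02,0,0],
  [0,-0.04,0,0],
  [0,-0.045,0,0],
  [0,-0.045,0,0],
])

```text
time: 32.8
tool_pos: [458.8, -159.4, 269.1]
tcp_rot: [-1.57, 0.001, -0.133]
contact_force: [1.1, -1.0, 0.3]
grip_width: 0.3
```

Request:
arm_command([
  [0,-0.03,0,0],
  [0,-0.02,-0.03,0],
  [0,0,-0.045,0],
  [0,0,-0.045,0],
  [0,0,-0.03,0],
])

```text
time: 33.3
tool_pos: [438.6, -310.8, 317.5]
tcp_rot: [-1.571, 0.0, -0.134]
contact_force: [-0.3, 0.8, 0.8]
grip_width: 0.4
```

Request:
arm_command([
  [0,0,-0.02,0],
  [0,0,0,0],
  [0,0,0,0],
])

```text
time: 33.6
tool_pos: [436.7, -327.6, 317.3]
tcp_rot: [-1.57, 0.0, -0.133]
contact_force: [-0.7, 0.2, -0.4]
grip_width: 0.3
```

Run:
```python
from h import *
o=bot.get_obs();print(o['time'],wp(o['tool_pos']).round(1),np.round(o['contact_force'],2))
p,c=cap('side');img=p['img'].astype(int);g=img.max(2)
# dark bar profile: vertical brightness profile at several y along the bar for angle estimate
for y in(80,50,-50):
    best=[]
    for th in np.arange(-.04,.2,.02):
        X=pw(100-243*np.cos(th)+8*np.sin(th),y,92+243*np.sin(th)+8*np.cos(th));u=px(p,c,X)[0]
        best.append(int(g[int(round(u[1])),int(round(u[0]))]))
    print(y,best)
for n in['saucer','tea_cup','sauce','pickles','spatula','soup_bowl','lock_thumb']: print(n,find(p,c,n)[:1])
```

```text
33.6 [-139.1 -169.5  317.3] [-0.72  0.18 -0.44]
80 [62, 29, 33, 26, 100, 128, 158, 152, 119, 127, 135, 112]
50 [70, 51, 26, 23, 47, 130, 152, 149, 98, 71, 73, 86]
-50 [86, 67, 24, 23, 29, 92, 121, 125, 128, 129, 92, 53]
saucer [(0.78, array([ 389.4, -224.4,   12.7]))]
tea_cup []
sauce [(0.95, array([789.5,   1.2,  90.2]))]
pickles [(0.95, array([499.1, 494.1, 108.3]))]
spatula [(0.58, array([ 4.391e+02,  2.874e+02, -3.000e-01]))]
soup_bowl [(0.96, array([ 558.9, -484.6,   28.5]))]
lock_thumb [(0.51, array([ 493.4, -106.8,   83.2]))]
```

Run:
```python
from h import *
p,c=cap('top')
a=cv2.imread('pics/top0.png')[:,:,::-1].astype(int);d=np.abs(p['img'].astype(int)-a).max(2)
for n in['saucer','tea_cup','soup_bowl']:
    print(n,find(p,c,n)[:1])
for n,z,X in(('saucer',9,(358,-232)),('cup',75,(386,-33)),('bowl',25,(532,-487))):
    u,v=px(p,c,[X[0],X[1],z])[0].astype(int);print(n,u,v,'changed frac',(d[v-22:v+22,u-22:u+22]>40).mean().round(3))
q=p['img']
def cen(im,f):
    m=f(im.astype(int));n,l,s,ce=cv2.connectedComponentsWithStats(m.astype(np.uint8));i=[k for k in range(1,n) if s[k,4]>150];return [(s[k,4],ce[k].round(1).tolist()) for k in i]
r=lambda im:(im[...,0]>110)&(im[...,1]<50)&(im[...,2]<60)
b=lambda im:(im[...,2]>90)&(im[...,0]<80)&(im[...,2]-im[...,0]>40)
print(cen(a,r),cen(q,r));print(cen(a,b),cen(q,b))
```

```text
saucer [(0.65, array([ 357.7, -234.8,   12.2]))]
tea_cup [(0.94, array([385.7, -37.1,  27.6]))]
soup_bowl [(0.71, array([ 536.7, -489.5,   24.4]))]
saucer 409 345 changed frac 0.17
cup 328 336 changed frac 0.015
bowl 513 273 changed frac 0.311
[(np.int32(635), [410.0, 137.3]), (np.int32(959), [93.5, 274.3]), (np.int32(239), [206.6, 270.6]), (np.int32(1188), [409.7, 345.1])] [(np.int32(640), [409.9, 137.3]), (np.int32(976), [93.8, 274.3]), (np.int32(1181), [409.7, 344.9])]
[(np.int32(3222), [243.3, 240.4]), (np.int32(737), [190.2, 260.4]), (np.int32(684), [511.6, 262.5])] [(np.int32(5792), [230.9, 242.3]), (np.int32(1228), [228.7, 234.8]), (np.int32(1822), [512.1, 272.4])]
```

```bash
python3 -c "
from plant import job
print(job.close_job())"
```

```text
the job is handed in; nothing more can be done
None
```

I put the grill plate back in the press, locked it, closed the lid and handed the job in at about 34 s of the 72 s allowed.

**What I did**
- I gripped the plate by its red grip and lifted it off the stand at 42°.
- I set the tongue on the rear seat, lowered the front to about 22°, and slid it back to the stop wall under the lip. Contact there was -11 N at tip x ≈ 80.
- I swung the front down, still gripped, until it met the front ledge, then let go.
- I pushed the lock in to its hard stop and pressed the lid down by its bar until it stopped.

**Last checks**
- **Plate:** after release, the slab corners in the side picture matched the seated prediction within about 4 px on a 3.3× enlarged crop.
- **Lock:** the thumb moved about 10 mm, and in the picture its tongue lies about 9 mm over the plate edge.
- **Lid:** it stopped at z 114.3 (114.5 predicted), and after I retreated the dark bar still lay at about 0 rad in the side picture.
- **Crockery and other things:** the saucer, cup and bowl are within about 6 mm of where they started in the top view. The bottle, jar and spatula are unchanged in the side view.

**What disagreed or went less well**
- The lock push peaked at 36 N along x plus 25 N upward, because I overran the hard stop. That load was on the closed fingertips, with the wrist force at about 44 N.
- The side-camera network put the saucer and bowl about 20 mm off. Their colour positions in the top view show the saucer unmoved. The bowl's colour blob shifted about 10 px, which I put down to a shadow.
- I had used all 12 pictures by then, so I checked the closed lid by force and pixel values only, without viewing a picture of it.

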